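Set the support plates and hold the board holder's jaw open

TASK

Get the board holder ready for a long circuit board: stack the two aluminium plates flat and squarely on the holder's middle support block, centred on it with their long sides running along the holder's guide rods and their edges flush with each other, and let go of them. Then take the spring jaw by its bar handle, pull it out until its pointer stands opposite the index point on the scale bar, and finish while holding it there against its spring so that I can lay the board in. Leave the other things on the bench where they are.

Things in the scene. Friction and masses are not known exactly. Their poses are not given: they have to be found in the camera images.
- holder: Spring-jaw circuit board holder, fixed to the bench: dark base 260 x 190 mm, top at 10 mm. Origin on the bench under the support block's centre; x runs along the two guide rods (10 mm, at y = +-70 mm) from the spring jaw (near) to the fixed jaw (far; x 50 to 85 mm, 54 mm high), z up. Front end block at x -170 to -152 mm, 38 mm high. Scale bar at y 94 to 112 mm, top at 12.5 mm.
- holder_seat (a point): Centre of the top of the support block, 24 mm above the bench: aluminium bar, 70 mm along the holder's x and 36 mm along y, with free space for fingers on both y sides. Axes as the holder's. Jaws closed, each jaw face is 50 mm from here along x. The two plates belong here, one upon the other; they then come level with the 40 mm high board ledges of the jaws.
- jaw (a joint): Travel of the spring jaw (m): 0 = closed, where its springs hold it; grows as it is pulled towards the holder's -x; end stop at 0.062. Springs pull it back with 4.5 N at 0 plus 180 N/m (about 12 N at 40 mm); it snaps shut when let go.
- jaw_handle (a point): Centre of the spring jaw's handle: round steel bar, 10 mm thick, 90 mm long, along the holder's y, 90 mm above the bench, on two 10 mm posts 80 mm apart. Jaw below it: 30 mm along x, 170 mm along y, top at 54 mm, so 31 mm free under the bar. Pinch the bar from above between the posts, closing along the holder's x. Moves with the jaw.
- jaw_pointer (a point): Tip of the small steel pointer on the left (+y) side of the spring jaw, 17 mm above the bench, at the same x as the handle bar and 101 mm to +y of it. Moves with the jaw.
- index_tip (a point): Point of the index clamped on the scale bar: dark block 14 x 8 x 12 mm with a black thumb screw (22 mm high in all) and a steel point facing the pointer. Fixed, 28 to 48 mm out (holder -x) from where the pointer stands when closed. Axes as the holder's: the jaw is at the mark when its pointer has the same holder x as this point.
- plate_a: Aluminium support plate, 70 x 45 x 8 mm, 50 to 95 g, loose, lying flat on the bench. Origin at the centre of its underside, x along its 70 mm side, z up. Grip it across the 45 mm.
- plate_b: The second, identical plate. Either plate may be the lower one.
- heatsink: Bystander: finned black heat sink 34 x 50 x 22 mm, between the two plates. Origin under its centre.
- multimeter: Bystander: yellow handheld multimeter 150 x 75 x 39 mm. Origin under its centre.
- remote: Bystander: black remote control 190 x 48 x 20 mm. Origin under its centre.
- circuit_board: Bystander: green circuit board with parts, 100 x 75 x 19 mm. Origin under its centre.
- screwdriver: Bystander: screwdriver with red handle, lying. Origin on its underside.
- spray_can: Bystander: spray can, 52 mm across, 160 mm high, standing. Origin under its centre.
- solder_reel: Bystander: reel of solder wire, 54 mm across, 38 mm high, standing flat. Origin under its centre.
Not all that is in view belongs to the job. Leave any green look-alike of the plate_a alone. What is shaped like the plate_b but green is not meant.

How it is judged:
By the outcome, as a careful person would: the job done as asked, in the order asked, and still so for the second after the job is handed in, while the arm keeps its last pose, push and grip.
It also fails if it takes over 64 s, if anything falls off the work surface, if the arm or the gripper's body presses on something with over 40 N, if the wrist force passes 120 N, or if a joint passes its speed limit or range.

ROBOT

A 6-joint arm with a two-finger parallel gripper is mounted at the origin on the work surface. World frame = base frame: x ahead of the robot, y to its left, z up, the work surface at z = 0. Lengths are in m, angles in rad, forces in N, time in s.
With the tool pointing down it reaches from about 0.325 to 0.875 m from the base axis. Payload 4.4 kg.
Tool frame: the origin (TCP) lies midway between the tips of the shut fingers; the grasp point (between the pads) lies 19 mm behind it (ctrl.grasp_offset is the distance from the TCP to the grasp point, in m); z points along the fingers, y is the line along which they close (so a half turn about z gives the same grasp; the last joint's range is limited). The gripper opens to 85 mm and grips with 20 to 120 N. Pads are 22 mm wide; open, the fingers measure 114 mm over their backs; the gripper's body (76 mm by 85 mm) begins 54 mm behind the grasp point. The pads swing forward as they close: fully open they stand 13 mm farther back than shut.
Start: joints at [-1.486, 0.207, 1.542, -0, 1.393, -0.15], TCP at [0.134, -0.559, 0.231] pointing down, gripper open.
Joint ranges: [-2.73, 2.73], [-0.86, 2.22], [0.23, 2.46], [-1.11, 4.25], [0.08, 2.63], [-2.82, 2.82]. Speed limits (rad/s): [2.79, 2.79, 3.14, 3.14, 3.14, 3.14].

INTERFACE

Orientations are given as a rotation vector (axis times angle).
In Python, from bench import ctrl, viewer, silhouettes, mark_of gives the robot as it stands.
- The arm moves only by the tool arm_command, never from a script. Its argument "targets" is a list that holds one entry, the list of rows, each a list of 4 numbers: the shift along the world's x, y, z in m, then the turn about the world's z in degrees. In form: [[[x, y, z, yaw], ...]]. A call has 1 to 10 rows; each row is the pose to reach, as a shift and turn from the pose commanded when the call began; what a row does not reach only later rows make up. A row lasts 1/12 s, in which the tool goes at most 41.7 mm and 7.16 degrees, less where a joint would pass 70% of its speed; a pose out of reach is approached as far as the arm can. A call with a gripper value outside its range is refused whole. "fingers" is the opening, from 0 (shut) to 1 (fully open), set as the call begins (left out, the last holds). The fingers move at their own pace and stop on an object; "grip_force" is the grip in N (left out, the last holds). Time passes only in rows, so rows that repeat a pose let the fingers close. It gives the time, the measured TCP pose, the force, the opening and the grip force at its end, in the units of the state.
- ctrl.sense(): the state, without advancing time (a new reading comes with each control period).
- viewer.read_camera(name): name is "scene" or "top"; returns (picture, depth): 480x640x3 uint8, red, green, blue; 480x640 float32, m along the optical axis (not along the pixel's ray), 0 where there is no reading.
- viewer.camera_model(name): a dict with "intrinsics" (3x3 intrinsics, pixels), "k1" (the pictures are not rectified: a ray, as slopes to the right and down, at radius r is drawn at 1 + k1 r^2 times it, then the intrinsics apply), "xyz" and "rotation" of the camera in the world. Camera axes: x right, y up, looking along -z (the intrinsics and any distortion apply to the point x, -y, -z); pixel columns grow to the right and rows downward; lengths in m; the calibration is good to about 2 mm. A picture is of the moment at which its call begins. camera_model takes no time and is no camera call.
- ctrl.close_job(): hands the job in; it is judged then, once.
Trained networks look in the newest picture that a camera, given by its name, has taken for a name from the list of things; names that differ only in an ending like _2 or _b are one class to them, and where a whole thing is asked for, a point or a joint stands for the part that bears it (a point fixed in the world has none). Each returns a list of dicts, best first, with "confidence" (0 to 1); they miss things now and then, are a little off and sometimes report something else, mostly with a low value. They report only what shows in the picture. A call takes as long as a camera call. They do not tell look-alikes from the thing itself.
- silhouettes(camera, query): "mask" (480x640 bool, what is visible of it).
- mark_of(camera, query): "centre" ([x, y, z] in m, in world coordinates, good to about 4 mm: a listed point, or the origin of a listed thing).
The state is a dict: "time": time; "joints": joint angles; "qd": joint speeds; "tau": joint torques, N m; "ee_pos": TCP position; "tcp_rot": TCP orientation; "wrist_force": force on the tool from outside, world axes, zero at the start; "wrist_torque": the same for the moment, N m; "gripper_width": finger opening in m; "finger_force": force on a finger pad.
Only numpy, scipy, OpenCV 4.12 (cv2) and the standard library are available. Lean on these libraries where they do the work, as an engineer would, in place of code of your own. Each camera call takes 0.05 s, during which the arm holds its last target. There are 200 camera calls.

## Working session

There is one attempt and no reset: what is moved stays moved. The work goes in short steps, Python scripts to look and compute and a tool call to move; the robot and the scene stay as the last step left them, time stands still between calls to the robot, and variables do not carry over. Pictures are saved under pics/ and viewed, at most 10 in all, crops included, and the job is handed in when it is done.

Besides the shell and the picture viewer there is one more tool, called in YAML: its name, and indented under it one key for each argument. arm_command: Moves the arm, as the interface text tells. Its arguments: {"type":"object","properties":{"targets":{"type":"array","items":{"type":"array","items":{"type":"array","items":{"type":"number"}}}},"fingers":{"type":"number"},"grip_force":{"type":"number"}},"required":["targets"]}

```bash
ls; mkdir -p pics; cat > h.py <<'E'
import numpy as np, cv2
from bench import ctrl, viewer, silhouettes, mark_of
def cloud(cam,d):
    m=viewer.camera_model(cam);K=np.array(m['intrinsics']);k1=m['k1']
    v,u=np.mgrid[0:480,0:640].astype(float)
    xd=(u-K[0,2])/K[0,0];yd=(v-K[1,2])/K[1,1];x,y=xd.copy(),yd.copy()
    for _ in range(8):
        s=1+k1*(x*x+y*y);x,y=xd/s,yd/s
    P=np.stack([x*d,-y*d,-d],-1)
    R=np.array(m['rotation']);P=P@R.T+np.array(m['xyz']);P[d<=0]=np.nan
    return P
def proj(cam,p):
    m=viewer.camera_model(cam);K=np.array(m['intrinsics']);R=np.array(m['rotation'])
    c=(np.asarray(p)-np.array(m['xyz']))@R;x,y=c[...,0]/-c[...,2],-c[...,1]/-c[...,2]
    s=1+m['k1']*(x*x+y*y);return np.stack([K[0,0]*x*s+K[0,2],K[1,1]*y*s+K[1,2]],-1)
def save(n,im,box=None,f=1):
    if box: im=im[box[1]:box[3],box[0]:box[2]]
    cv2.imwrite('pics/'+n+'.png',cv2.resize(im,None,fx=f,fy=f,interpolation=cv2.INTER_CUBIC)[...,::-1])
E
python3 - <<'E'
from h import *
s=ctrl.sense();print(s)
for c in ('scene','top'):
    m=viewer.camera_model(c);print(c,m['xyz'],m['rotation'],m['intrinsics'],m['k1'])
    im,d=viewer.read_camera(c);save(c+'0',im)
    for q in ('plate_a','holder','holder_seat','jaw_handle','jaw_pointer','index_tip','heatsink'):
        for r in mark_of(c,q): 
            p=r['centre'];print(c,q,np.round(p,4),round(r['confidence'],2),proj(c,p).round())
E
```

```text
pics
{'time': 0.0, 'joints': array([-1.48651143e+00,  2.07449622e-01,  1.54299364e+00, -4.36676007e-06,
        1.39351166e+00, -1.50484305e-01]), 'qd': array([-0.00041446, -0.00095716,  0.00014377,  0.0006068 , -0.00042093,
        0.00334648]), 'tau': array([-1.41543016e-03, -3.83037329e+01, -2.91594189e+01, -2.33252458e-04,
        1.04964609e-02, -3.43150489e-06]), 'ee_pos': array([ 0.13368568, -0.55844145,  0.23009014]), 'tcp_rot': array([-3.11762825e+00, -3.67652973e-01, -1.15965247e-04]), 'wrist_force': array([ 0.55948073, -0.31429832,  0.78867   ]), 'wrist_torque': array([-0.01071368, -0.04116263,  0.02784983]), 'finger_force': 0.0, 'gripper_width': 0.08547948791584842}
scene [ 1.45695771 -0.0126989   0.94961939] [0.6423418  0.63190955 1.46344722] [[560.81266063   0.         327.94805523]
 [  0.         560.81266063 231.12857052]
 [  0.           0.           1.        ]] -0.030698177454360927Traceback (most recent call last):
  File "<stdin>", line 8, in <module>
  File "h.py", line 14, in proj
    c=(np.asarray(p)-np.array(m['xyz']))@R;x,y=c[...,0]/-c[...,2],-c[...,1]/-c[...,2]
                                               ~^^^^^^^
IndexError: invalid index to scalar variable.
```

```bash
sed -i "s/R=np.array(m\['rotation'\])/R=cv2.Rodrigues(np.array(m['rotation']))[0]/" h.py
python3 - <<'E'
from h import *
for c in ('scene','top'):
    m=viewer.camera_model(c);print(c,m['xyz'])
    im,d=viewer.read_camera(c);save(c+'0',im)
    for q in ('plate_a','holder','holder_seat','jaw_handle','jaw_pointer','index_tip','heatsink'):
        for r in mark_of(c,q): 
            p=r['centre'];print(c,q,np.round(p,4),round(r['confidence'],2),proj(c,p).round())
E
```

```text
scene [ 1.45695771 -0.0126989   0.94961939]
scene plate_a [0.6331 0.1973 0.0037] 0.91 [417. 287.]
scene plate_a [4.667e-01 1.037e-01 4.000e-04] 0.91 [370. 236.]
scene plate_a [0.4646 0.2368 0.0005] 0.86 [424. 235.]
scene plate_a [0.659  0.085  0.0009] 0.73 [367. 297.]
scene holder [ 0.5722 -0.1863  0.0006] 0.91 [247. 269.]
scene holder_seat [ 0.572  -0.1858  0.0219] 0.83 [246. 263.]
scene jaw_handle [ 0.5106 -0.1988  0.0893] 0.79 [240. 223.]
scene jaw_handle [ 0.3169 -0.3869 -0.0017] 0.39 [180. 199.]
scene jaw_pointer [ 5.738e-01 -1.912e-01  5.000e-04] 0.73 [245. 270.]
scene jaw_pointer [ 0.499  -0.0934  0.0135] 0.59 [288. 243.]
scene index_tip [ 0.4589 -0.1003  0.0141] 0.37 [286. 231.]
scene index_tip [ 0.5429  0.2247 -0.0008] 0.26 [423. 259.]
scene heatsink [ 0.5444  0.222  -0.0017] 0.61 [422. 260.]
top [0.32321558 0.00230529 1.71766188]
top plate_a [0.4623 0.2368 0.004 ] 0.92 [231. 266.]
top plate_a [0.4728 0.1101 0.0025] 0.67 [276. 264.]
top plate_a [0.6327 0.1931 0.0061] 0.63 [249. 208.]
top plate_a [ 6.607e-01  8.250e-02 -3.000e-04] 0.58 [287. 200.]
top holder [ 0.5755 -0.1914  0.0027] 0.96 [380. 230.]
top holder_seat [ 0.5768 -0.1921  0.0234] 0.59 [381. 229.]
top jaw_handle [ 0.5073 -0.1979  0.0959] 0.56 [386. 250.]
top jaw_pointer [ 0.4903 -0.0989  0.0166] 0.8 [348. 258.]
top index_tip [ 0.4626 -0.1009  0.0182] 0.48 [349. 268.]
top heatsink [ 5.488e-01  2.230e-01 -2.000e-04] 0.69 [237. 237.]
```

View pics/scene0.png

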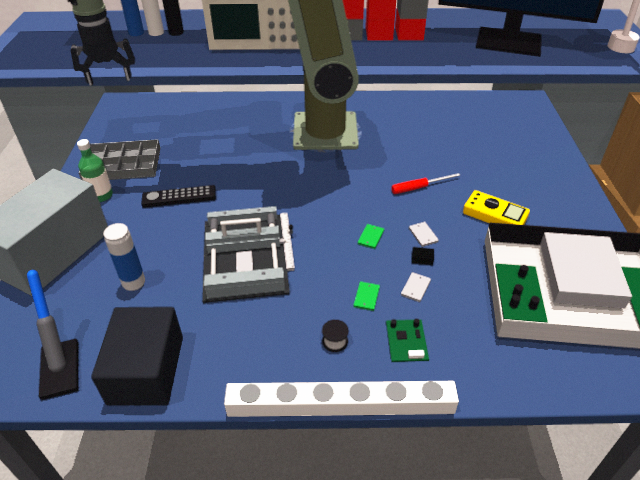

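View pics/top0.png

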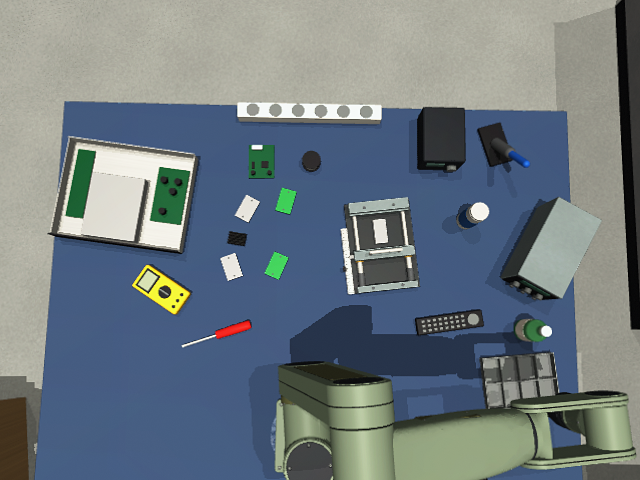

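Candidates for "plate" (scene camera): aluminium at (424,234) and (416,287), green look-alikes at (371,236) and (367,296). I choose the two bare-metal ones with the heat sink between them, and measure these now.

```bash
cat >> h.py <<'E'
def rayz(cam,uv,z):
    m=viewer.camera_model(cam);K=np.array(m['intrinsics']);R=cv2.Rodrigues(np.array(m['rotation']))[0]
    uv=np.asarray(uv,float).reshape(-1,2);a=(uv-K[:2,2])/np.array([K[0,0],K[1,1]]);x=a.copy()
    for _ in range(8): x=a/(1+m['k1']*(x**2).sum(1,keepdims=True))
    d=np.c_[x[:,0],-x[:,1],-np.ones(len(x))]@R.T;o=np.array(m['xyz'])
    return (o+d*((z-o[2])/d[:,2])[:,None])[:,:2]
def rect(pts):
    (c,(w,h),a)=cv2.minAreaRect(np.float32(pts)*1000)
    if h>w: w,h,a=h,w,a+90
    return np.round([c[0]/1000,c[1]/1000],4),round(w,1),round(h,1),round((a+90)%180-90,1)
def maskrect(cam,m,z):
    # area-moment fit: whole visible blob at height z
    v,u=np.nonzero(m);p=rayz(cam,np.c_[u,v],z);c=p.mean(0)
    w,V=np.linalg.eigh(np.cov((p-c).T));ax=V[:,1]
    return np.round(c,4),np.round(np.sqrt(12*w[::-1])*1000,1),round(np.degrees(np.arctan(ax[1]/ax[0])),1)
E
python3 - <<'E'
from h import *
for c in ('scene','top'):
    im,d=viewer.read_camera(c);P=cloud(c,d)
    hsv=cv2.cvtColor(im,cv2.COLOR_RGB2HSV)
    white=((hsv[...,1]<70)&(hsv[...,2]>120)).astype(np.uint8)
    for n,p in (('far',(0.633,.195)),('near',(.463,.237)),('seat',(.574,-.188))):
        u,v=proj(c,np.array([*p,.008 if n!='seat' else .024])).round().astype(int)
        n_,L,st,_=cv2.connectedComponentsWithStats(white,connectivity=4)
        l=L[v,u];m=L==l
        print(c,n,l,m.sum(),maskrect(c,m,.008 if n!='seat' else .024),rect(rayz(c,np.argwhere(m)[:,::-1],.008 if n!='seat' else .024)))
    for r in silhouettes(c,'plate_a'):
        print('sil',round(r['confidence'],2),maskrect(c,r['mask'],.008),np.median(im[r['mask']],0))
    x,y,z=np.moveaxis(P,-1,0);near=(abs(x-.56)<.2)&(abs(y+.19)<.14)
    for lo,hi in((.049,.059),(.083,.1)):
        m=(near&(z>lo)&(z<hi)).astype(np.uint8);n_,L,st,_=cv2.connectedComponentsWithStats(m)
        for i in range(1,n_):
            if st[i,4]>25: q=P[L==i];print(c,lo,st[i,4],rect(q[:,:2]),round(np.median(q[:,2]),4))
    save('h_'+c,im,(185,190,465,320) if c=='scene' else (210,170,430,305),2.8)
E
```

```text
scene far 124 532 (array([0.6341, 0.1949]), array([73.3, 47.6]), np.float64(-27.2)) (array([0.6334, 0.1951]), 74.1, 47.7, -27.2)
scene near 109 403 (array([0.463 , 0.2351]), array([73.3, 48.1]), np.float64(20.2)) (array([0.4622, 0.235 ]), 73.3, 47.8, 20.1)
scene seat 121 1446 (array([ 0.5942, -0.1904]), array([171.2, 101.7]), np.float64(-82.0)) (array([ 0.5738, -0.1929]), 175.3, 114.7, -82.6)
sil 0.86 (array([0.4685, 0.2322]), array([77.3, 49.6]), np.float64(17.1)) [240. 232. 231.]
sil 0.82 (array([0.4761, 0.1046]), array([79.1, 49.4]), np.float64(-19.9)) [ 35. 220.  77.]
sil 0.71 (array([0.6624, 0.0809]), array([73.7, 45.3]), np.float64(-11.6)) [ 37. 223.  78.]
sil 0.7 (array([0.6391, 0.1932]), array([71.8, 44.8]), np.float64(-26.5)) [241. 233. 232.]
sil 0.65 (array([ 0.4736, -0.2056]), array([170.3,  94.8]), np.float64(-86.2)) [106. 108. 105.]
scene 0.049 590 (array([ 0.5079, -0.1989]), 166.6, 33.7, -83.4) 0.0538
scene 0.049 923 (array([ 0.6432, -0.1827]), 168.3, 36.1, -83.4) 0.0539
scene 0.083 174 (array([ 0.511 , -0.1989]), 86.7, 13.3, -84.5) 0.0929
top far 6 386 (array([0.6327, 
[... 215 characters left out ...]
0.3)
top seat 12 314 (array([ 0.5711, -0.1879]), array([69.9, 37.4]), np.float64(7.2)) (array([ 0.5712, -0.1877]), 69.7, 37.5, 6.8)
sil 0.91 (array([0.657, 0.086]), array([69. , 42.2]), np.float64(-19.1)) [ 62. 208.  87.]
sil 0.9 (array([0.4676, 0.1068]), array([69.1, 45.5]), np.float64(-21.0)) [ 69. 214.  94.]
sil 0.84 (array([0.4608, 0.2349]), array([68.1, 44.1]), np.float64(20.7)) [234. 232. 226.]
sil 0.6 (array([0.6309, 0.1962]), array([66.2, 42.6]), np.float64(-27.9)) [231. 228. 221.]
top 0.049 506 (array([ 0.6403, -0.1805]), 170.5, 30.8, -82.8) 0.0535
top 0.049 314 (array([ 0.5041, -0.1972]), 169.5, 25.4, -82.7) 0.0536
top 0.083 113 (array([ 0.5068, -0.197 ]), 89.5, 10.6, -82.6) 0.0939
```

View pics/h_scene.png

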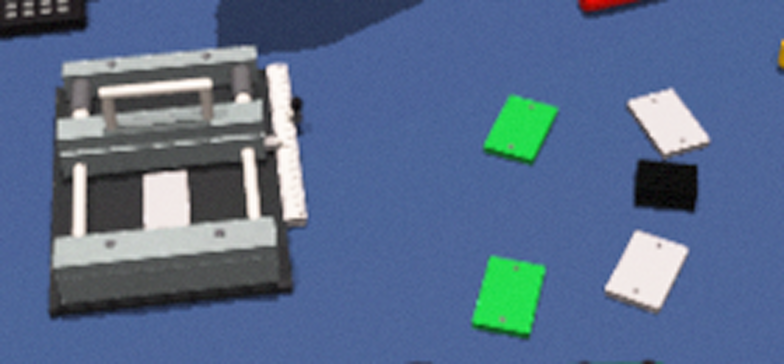

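The crop shows the bare-metal plates at crop (668,122) and (646,270) with the black heat sink between them, and the green ones to their left. The pointer is at about (275,141) and the index with its black screw at (297,110). The choice holds. First to the near plate (0.4625, 0.2365), yaw 20.5°.

arm_command:
  targets:
    - [[0.0,0.02,0.04,0],[0.02,0.05,0.07,1],[0.05,0.08,0.08,2],[0.075,0.112,0.08,3],[0.1,0.145,0.08,4],[0.125,0.178,0.08,5],[0.15,0.21,0.08,6],[0.175,0.243,0.08,7],[0.2,0.275,0.08,7],[0.225,0.308,0.08,7]]
  fingers: 1
  grip_force: 40

```text
time: 1.93
ee_pos: [0.357, -0.2529, 0.3117]
tcp_rot: [3.091, 0.557, 0.001]
wrist_force: [1.0, -1.0, 0.1]
gripper_width: 0.0857
finger_force: 0.0
```

arm_command:
  targets:
    - [[0.009,0.04,0,0],[0.018,0.08,0,0],[0.027,0.12,0,0],[0.036,0.16,0,0],[0.045,0.2,0,0],[0.054,0.24,-0.01,0],[0.063,0.28,-0.02,0],[0.072,0.32,-0.03,0],[0.081,0.36,-0.04,0],[0.09,0.4,-0.05,0]]

```text
time: 2.77
ee_pos: [0.4456, 0.145, 0.2618]
tcp_rot: [3.091, 0.558, 0.002]
wrist_force: [0.9, -1.3, 0.6]
gripper_width: 0.0856
finger_force: 0.0
```

arm_command:
  targets:
    - [[0.007,0.035,-0.02,0],[0.012,0.07,-0.04,0],[0.014,0.087,-0.06,0],[0.014,0.087,-0.09,0],[0.014,0.087,-0.12,0],[0.014,0.087,-0.15,0],[0.014,0.087,-0.17,0],[0.014,0.087,-0.19,0],[0.014,0.087,-0.19,0],[0.014,0.087,-0.19,0]]

```text
time: 3.6
ee_pos: [0.4586, 0.2296, 0.071]
tcp_rot: [3.091, 0.558, -0.005]
wrist_force: [0.5, -0.8, -0.2]
gripper_width: 0.0856
finger_force: 0.0
```

```bash
python3 - <<'E'
from h import *
print({k:ctrl.sense()[k] for k in('time','ee_pos','tcp_rot','wrist_force','joints')})
im,d=viewer.read_camera('scene');save('near',im,(380,170,470,250),8)
P=cloud('scene',d)
im2,d2=viewer.read_camera('top');save('near_t',im2,(190,220,280,300),8)
E
```

```text
{'time': 3.6, 'ee_pos': array([0.45861459, 0.22955406, 0.07104641]), 'tcp_rot': array([ 3.09135424,  0.5576919 , -0.00463397]), 'wrist_force': array([ 0.52242052, -0.76208174, -0.1610507 ]), 'joints': array([2.95190284e-01, 2.73691066e-01, 1.82701450e+00, 1.49303248e-05,
       1.04385617e+00, 1.50901110e+00])}
```

arm_command:
  targets:
    - [[0.004,0.007,-0.01,0],[0.004,0.007,-0.02,0],[0.004,0.007,-0.02,0],[0.004,0.007,-0.02,0]]

```text
time: 4.03
ee_pos: [0.4633, 0.2366, 0.0521]
tcp_rot: [3.091, 0.558, -0.001]
wrist_force: [0.2, -0.7, 0.7]
gripper_width: 0.0853
finger_force: 0.0
```

```bash
python3 - <<'E'
from h import *
print({k:ctrl.sense()[k] for k in('time','ee_pos','tcp_rot')})
im,d=viewer.read_camera('scene');im2,d2=viewer.read_camera('top')
a=im[185:255,380:470];b=im2[235:305,190:280]
save('near2',np.hstack([a,b]),None,4.4)
E
```

```text
{'time': 4.0333, 'ee_pos': array([0.46333052, 0.2366484 , 0.05205777]), 'tcp_rot': array([ 3.09146075e+00,  5.57949838e-01, -8.63483231e-04])}
```

View pics/near2.png

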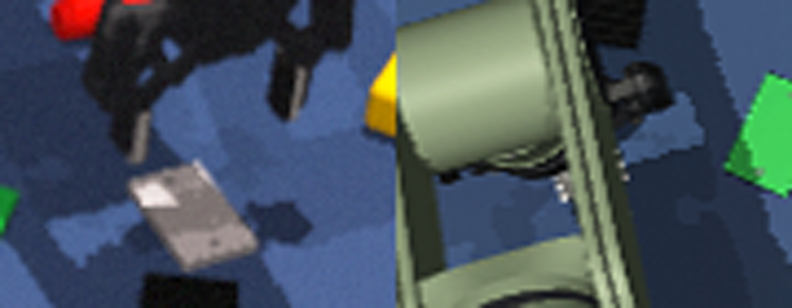

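The picture shows the metal plate in the gripper's shadow, centred at crop (192,215), with the open fingers above it at (137,140) and (292,95), straddling the short side. Down and close.

arm_command:
  targets:
    - [[0,0,-0.02,0],[0,0,-0.04,0],[0,0,-0.052,0],[0,0,-0.052,0],[0,0,-0.052,0]]

```text
time: 4.55
ee_pos: [0.4631, 0.2366, -0.0004]
tcp_rot: [3.092, 0.558, -0.002]
wrist_force: [-0.2, -0.1, 0.4]
gripper_width: 0.0855
finger_force: 0.0
```

arm_command:
  targets:
    - [[0,0,0,0],[0,0,0,0],[0,0,0,0],[0,0,0,0],[0,0,0,0],[0,0,0,0],[0,0,0,0]]
  fingers: 0
  grip_force: 40

```text
time: 5.13
ee_pos: [0.4648, 0.2372, 0.0013]
tcp_rot: [-3.091, -0.558, -0.004]
wrist_force: [-1.5, -0.7, 6.5]
gripper_width: 0.0433
finger_force: 40.9
```

arm_command:
  targets:
    - [[0,0,0.03,0],[0,0,0.06,0],[0.005,-0.01,0.09,0],[0.012,-0.04,0.11,-2],[0.02,-0.078,0.13,-4],[0.03,-0.115,0.13,-6],[0.04,-0.153,0.13,-8],[0.05,-0.19,0.13,-10],[0.06,-0.23,0.13,-12],[0.07,-0.265,0.13,-13.4]]

```text
time: 5.97
ee_pos: [0.5336, -0.0305, 0.1301]
tcp_rot: [3.135, 0.19, 0.0]
wrist_force: [1.0, 0.5, 0.9]
gripper_width: 0.0431
finger_force: 41.3
```

arm_command:
  targets:
    - [[0.01,-0.04,0,0],[0.02,-0.08,0,0],[0.03,-0.12,0,0],[0.036,-0.145,0,0],[0.038,-0.158,0,0],[0.038,-0.161,-0.01,0],[0.038,-0.161,-0.03,0],[0.038,-0.161,-0.05,0],[0.038,-0.161,-0.05,0],[0.038,-0.161,-0.05,0]]

```text
time: 6.8
ee_pos: [0.5695, -0.1866, 0.0777]
tcp_rot: [-3.132, -0.195, 0.007]
wrist_force: [0.1, -0.6, -0.2]
gripper_width: 0.0432
finger_force: 41.2
```

```bash
python3 - <<'E'
from h import *
s=ctrl.sense();print({k:s[k] for k in('time','ee_pos','tcp_rot','gripper_width','wrist_force')}, 'yaw',np.degrees(2*np.arctan(s['tcp_rot'][1]/s['tcp_rot'][0])))
im,d=viewer.read_camera('scene');im2,d2=viewer.read_camera('top')
a=im[180:310,190:310];b=im2[180:310,330:440]
save('carry',np.hstack([a,b]),None,3.4)
E
```

```text
{'time': 6.8, 'ee_pos': array([ 0.56951729, -0.18657073,  0.07771347]), 'tcp_rot': array([-3.13220722, -0.19548417,  0.00748632]), 'gripper_width': 0.043156896464392004, 'wrist_force': array([ 0.13255929, -0.62316062, -0.1833861 ])} yaw 7.142509197431665
```

View pics/carry.png

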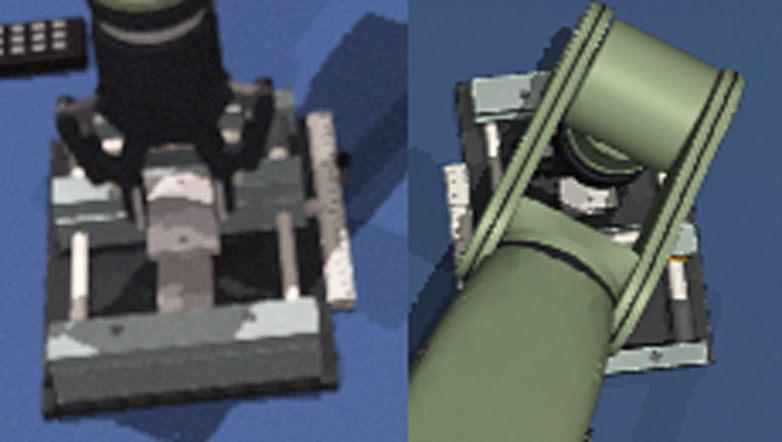

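Picture shows the plate held level between the fingers at crop (183,215), above the support block (187,280). Lowering.

arm_command:
  targets:
    - [[0.004,-0.002,0,0],[0.004,-0.002,-0.015,0],[0.004,-0.002,-0.03,0],[0.004,-0.002,-0.04,0],[0.004,-0.002,-0.045,0],[0.004,-0.002,-0.049,0],[0.004,-0.002,-0.051,0],[0.004,-0.002,-0.051,0]]

```text
time: 7.57
ee_pos: [0.5758, -0.1912, 0.029]
tcp_rot: [3.136, 0.193, 0.0]
wrist_force: [-0.7, -0.2, -0.5]
gripper_width: 0.0433
finger_force: 41.3
```

arm_command:
  targets:
    - [[-0.0015,0.002,0,0],[-0.0015,0.002,-0.001,0],[-0.0015,0.002,-0.002,0],[-0.0015,0.002,-0.003,0],[-0.0015,0.002,-0.003,0],[-0.0015,0.002,-0.003,0]]

```text
time: 8.07
ee_pos: [0.5741, -0.1892, 0.0259]
tcp_rot: [3.136, 0.193, -0.0]
wrist_force: [0.4, 0.2, -0.1]
gripper_width: 0.0429
finger_force: 41.3
```

arm_command:
  targets:
    - [[0,0,-0.001,0],[0,0,-0.002,0],[0,0,-0.002,0],[0,0,-0.002,0]]

```text
time: 8.4
ee_pos: [0.5744, -0.1893, 0.0253]
tcp_rot: [3.135, 0.193, 0.0]
wrist_force: [-3.3, 0.6, 6.9]
gripper_width: 0.043
finger_force: 42.0
```

Contact (7 N up) at the expected height. Release, lift and swing aside to look.

arm_command:
  targets:
    - [[0,0,0,0],[0,0,0,0],[0,0,0,0],[0,0,0,0],[0,0,0.02,0],[0,0,0.05,0],[0,0,0.09,0],[0,0.02,0.12,0],[0,0.05,0.15,0],[0.01,0.09,0.17,0]]
  fingers: 1

```text
time: 9.23
ee_pos: [0.5837, -0.1048, 0.1956]
tcp_rot: [3.133, 0.187, 0.006]
wrist_force: [2.2, 0.5, -0.4]
gripper_width: 0.0854
finger_force: 0.0
```

arm_command:
  targets:
    - [[0.005,0.04,0,-4],[0.01,0.08,0,-8],[0.015,0.12,0,-12],[0.02,0.16,0,-16],[0.025,0.2,0,-20],[0.03,0.24,0,-24],[0.033,0.265,0,-28],[0.038,0.285,0,-32],[0.046,0.295,-0.02,-34.6],[0.046,0.295,-0.05,-34.6]]

```text
time: 10.07
ee_pos: [0.6332, 0.1953, 0.1457]
tcp_rot: [-3.047, 0.744, -0.016]
wrist_force: [0.5, -0.4, -0.8]
gripper_width: 0.0858
finger_force: 0.0
```

```bash
cat > placed.py <<'E'
from h import *
import sys
z=float(sys.argv[1])
s=ctrl.sense();print({k:s[k] for k in('time','ee_pos','tcp_rot')})
ims=[]
for c in('scene','top'):
    im,d=viewer.read_camera(c);P=cloud(c,d)
    hsv=cv2.cvtColor(im,cv2.COLOR_RGB2HSV)
    w=((hsv[...,1]<60)&(hsv[...,2]>160)).astype(np.uint8)
    n,L,st,_=cv2.connectedComponentsWithStats(w,connectivity=4)
    u,v=proj(c,np.array([.573,-.188,z])).round().astype(int);m=L==L[v,u]
    print(c,m.sum(),maskrect(c,m,z),rect(rayz(c,np.argwhere(m)[:,::-1],z)))
    x,y,zz=np.moveaxis(P,-1,0);near=(abs(x-.56)<.2)&(abs(y+.19)<.14)
    print('plate z',np.median(zz[m]))
    m=(near&(zz>.049)&(zz<.059)).astype(np.uint8);n_,L,st,_=cv2.connectedComponentsWithStats(m)
    for i in range(1,n_):
        if st[i,4]>100: print('jaw',st[i,4],rect(P[L==i][:,:2]))
    b=(185,190,325,310) if c=='scene' else (330,185,430,305)
    ims.append(cv2.resize(im[b[1]:b[3],b[0]:b[2]],(390,400),interpolation=cv2.INTER_CUBIC))
save(sys.argv[2],np.hstack(ims))
E
python3 placed.py .032 pl1
```

```text
{'time': 10.0667, 'ee_pos': array([0.63321031, 0.19527269, 0.14566781]), 'tcp_rot': array([-3.04682441,  0.7439828 , -0.01559442])}
scene 1490 (array([ 0.5981, -0.1896]), array([161. , 106.1]), np.float64(-81.8)) (array([ 0.5814, -0.1912]), 173.4, 112.9, -82.9)
plate z nan
jaw 601 (array([ 0.5075, -0.1991]), 166.9, 32.2, -83.5)
jaw 918 (array([ 0.6433, -0.1827]), 168.4, 38.8, -82.0)
top 370 (array([ 0.5709, -0.1879]), array([69.5, 44.1]), np.float64(7.3)) (array([ 0.571 , -0.1878]), 69.4, 43.8, 7.2)
plate z 0.031100589961920555
jaw 490 (array([ 0.6403, -0.1801]), 170.3, 31.4, -83.1)
jaw 330 (array([ 0.5043, -0.1967]), 168.8, 26.0, -82.7)
```

View pics/pl1.png

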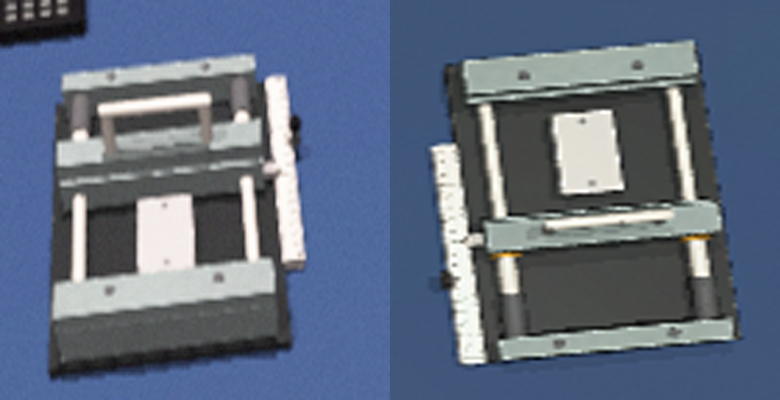

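Left: plate flat on the block, at crop (165,230), between the jaws. Right: top view at (588,152), square with the rods; the top camera gives (0.5710,-0.1879), 7.2°, the same as the seat. Now the second plate.

arm_command:
  targets:
    - [[0,0,-0.02,0],[0,0,-0.05,0],[0,0,-0.08,0],[0,0,-0.1,0],[0,0,-0.1,0],[0,0,-0.1,0],[0,0,-0.1,0]]

```text
time: 10.75
ee_pos: [0.6307, 0.1915, 0.0441]
tcp_rot: [-3.05, 0.748, -0.005]
wrist_force: [-0.1, -0.0, -0.0]
gripper_width: 0.0854
finger_force: 0.0
```

arm_command:
  targets:
    - [[0.005,0.0055,0,0],[0.005,0.0055,-0.015,0],[0.005,0.0055,-0.03,0],[0.005,0.0055,-0.04,0],[0.005,0.0055,-0.044,0],[0.005,0.0055,-0.044,0],[0.005,0.0055,-0.044,0]]

```text
time: 11.33
ee_pos: [0.6333, 0.197, -0.0033]
tcp_rot: [3.05, -0.748, -0.003]
wrist_force: [0.8, -0.7, 0.3]
gripper_width: 0.0852
finger_force: 0.0
```

arm_command:
  targets:
    - [[0,0,0,0],[0,0,0,0],[0,0,0,0],[0,0,0,0],[0,0,0,0],[0,0,0,0],[0,0,0,0]]
  fingers: 0

```text
time: 11.92
ee_pos: [0.635, 0.1972, -0.0012]
tcp_rot: [-3.051, 0.748, -0.003]
wrist_force: [1.4, -0.4, 5.1]
gripper_width: 0.0441
finger_force: 42.1
```

arm_command:
  targets:
    - [[0,0,0.03,0],[0,0,0.06,3],[0,-0.01,0.09,7],[-0.005,-0.035,0.115,11],[-0.012,-0.073,0.13,15],[-0.02,-0.11,0.13,19],[-0.026,-0.15,0.13,23],[-0.032,-0.19,0.13,27],[-0.038,-0.23,0.13,31],[-0.045,-0.27,0.13,34.6]]

```text
time: 12.75
ee_pos: [0.5879, -0.0744, 0.1272]
tcp_rot: [-3.135, -0.199, 0.002]
wrist_force: [0.1, -0.3, -1.5]
gripper_width: 0.0435
finger_force: 41.6
```

arm_command:
  targets:
    - [[-0.006,-0.035,0,0],[-0.011,-0.07,0,0],[-0.014,-0.095,0,0],[-0.015,-0.11,0,0],[-0.0156,-0.1165,-0.01,0],[-0.0156,-0.1165,-0.03,0],[-0.0156,-0.1165,-0.05,0],[-0.0156,-0.1165,-0.065,0],[-0.0156,-0.1165,-0.07,0],[-0.0156,-0.1165,-0.07,0]]

```text
time: 13.58
ee_pos: [0.5716, -0.1871, 0.0548]
tcp_rot: [-3.132, -0.195, 0.008]
wrist_force: [0.0, -0.1, 0.4]
gripper_width: 0.0438
finger_force: 41.6
```

arm_command:
  targets:
    - [[0,0,0,0],[0,0,0,0]]

```text
time: 13.75
ee_pos: [0.5745, -0.1892, 0.0588]
tcp_rot: [3.135, 0.194, 0.003]
wrist_force: [-0.9, 0.5, -1.5]
gripper_width: 0.0439
finger_force: 41.6
```

arm_command:
  targets:
    - [[0,0,-0.01,0],[0,0,-0.018,0],[0,0,-0.023,0],[0,0,-0.025,0],[0,0,-0.026,0],[0,0,-0.026,0],[0,0,-0.026,0]]

```text
time: 14.33
ee_pos: [0.5737, -0.1895, 0.0319]
tcp_rot: [3.135, 0.193, 0.001]
wrist_force: [0.4, 0.3, -1.2]
gripper_width: 0.0433
finger_force: 41.6
```

arm_command:
  targets:
    - [[0.0005,0,-0.001,0],[0.0005,0,-0.002,0],[0.0005,0,-0.003,0],[0.0005,0,-0.003,0]]

```text
time: 14.67
ee_pos: [0.5745, -0.1897, 0.0308]
tcp_rot: [3.135, 0.193, 0.001]
wrist_force: [-2.7, 1.9, 7.6]
gripper_width: 0.0435
finger_force: 42.5
```

arm_command:
  targets:
    - [[0,0,0,0],[0,0,0,0],[0,0,0,0],[0,0,-0.003,0],[0,0,-0.004,0],[0,0,-0.004,0]]
  fingers: 1

```text
time: 15.17
ee_pos: [0.5734, -0.1891, 0.024]
tcp_rot: [-3.135, -0.193, 0.002]
wrist_force: [0.4, -1.0, -0.5]
gripper_width: 0.086
finger_force: 0.0
```

arm_command:
  targets:
    - [[0,0,0,0],[0,0,0,0],[0,0,0,0],[0,0,0,0],[0,0,0,0],[0,0,0,0]]
  fingers: 0
  grip_force: 20

```text
time: 15.67
ee_pos: [0.5741, -0.1895, 0.0249]
tcp_rot: [3.136, 0.193, 0.001]
wrist_force: [0.1, 0.0, -1.0]
gripper_width: 0.0443
finger_force: 21.2
```

arm_command:
  targets:
    - [[0,0,0,0],[0,0,0,0],[0,0,0,0],[0,0,0,0],[0,0,0.02,0],[0,0,0.05,0],[0,0,0.09,0],[0,0,0.13,0],[0,0,0.16,0],[0,0,0.18,0]]
  fingers: 1

```text
time: 16.5
ee_pos: [0.5757, -0.1902, 0.2097]
tcp_rot: [3.132, 0.193, 0.009]
wrist_force: [1.3, -0.6, 0.0]
gripper_width: 0.0854
finger_force: 0.0
```

arm_command:
  targets:
    - [[-0.01,0.035,0,4],[-0.015,0.075,0,8],[-0.02,0.115,0,12],[-0.025,0.155,0,18],[-0.03,0.195,0,25],[-0.03,0.22,0,30],[-0.03,0.22,0,30]]

```text
time: 17.08
ee_pos: [0.543, 0.0355, 0.2048]
tcp_rot: [-2.973, -1.009, -0.001]
wrist_force: [-0.3, -0.4, 0.5]
gripper_width: 0.0857
finger_force: 0.0
```

```bash
python3 placed.py .04 pl2; python3 - <<'E'
from h import *
for c in('scene','top'):
    for q in('jaw_pointer','index_tip','jaw_handle'):
        for r in mark_of(c,q)[:2]: print(c,q,np.round(r['centre'],4),round(r['confidence'],2))
E
```

```text
{'time': 17.0833, 'ee_pos': array([0.54300969, 0.03546452, 0.20482692]), 'tcp_rot': array([-2.97258201e+00, -1.00949172e+00, -7.95171160e-04])}
scene 1500 (array([ 0.6039, -0.1884]), array([158.9, 110.4]), np.float64(-81.5)) (array([ 0.589 , -0.1896]), 171.9, 111.9, -82.9)
plate z nan
jaw 597 (array([ 0.5059, -0.1993]), 166.9, 34.1, -82.8)
jaw 912 (array([ 0.6428, -0.1827]), 168.0, 37.4, -82.6)
top 381 (array([ 0.5725, -0.1877]), array([70.7, 44.8]), np.float64(8.0)) (array([ 0.5715, -0.1878]), 72.3, 44.3, 7.2)
plate z nan
jaw 508 (array([ 0.6401, -0.18  ]), 170.6, 31.8, -82.8)
jaw 312 (array([ 0.5041, -0.197 ]), 169.3, 25.3, -82.8)
scene jaw_pointer [ 0.4987 -0.094   0.016 ] 0.56
scene index_tip [0.7745 0.0136 0.0013] 0.49
scene index_tip [ 0.463  -0.1046  0.015 ] 0.38
scene jaw_handle [ 0.5135 -0.2014  0.0896] 0.86
top jaw_pointer [ 0.4914 -0.0956  0.0208] 0.77
top index_tip [ 0.4648 -0.1003  0.0161] 0.48
top jaw_handle [ 0.5058 -0.1989  0.093 ] 0.95
```

View pics/pl2.png

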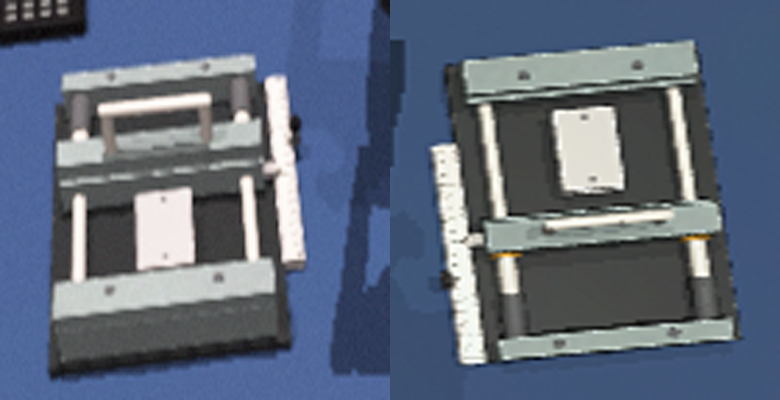

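Both views show one stack squarely on the block (left crop (165,230), right (588,150)). Next I check flushness and look closely at pointer and index.

```bash
python3 - <<'E'
from h import *
th=np.radians(7.1);ex=np.array([np.cos(th),np.sin(th)]);ey=np.array([-ex[1],ex[0]])
S=np.array([.571,-.1879])
def prof(f,z):
    im=cv2.imread('pics/%s.png'%f,0).astype(np.float32)
    for ax,o,n in((ex,ey,'x'),(ey,ex,'y')):
        t=np.arange(-.06,.0601,.0005);acc=0
        for k in np.linspace(-.014,.014,9):
            p=S+t[:,None]*ax+k*o;uv=proj('top',np.c_[p,np.full(len(p),z)])
            q=(uv-[330,185]+.5)*[3.9,400/120]-.5+[390,0]
            acc=acc+cv2.remap(im,np.float32(q[:,:1]),np.float32(q[:,1:]),cv2.INTER_LINEAR)[:,0]/9
        g=(acc>130);i=np.nonzero(g)[0];mid=len(t)//2
        hi=mid+np.argmin(g[mid:]);lo=mid-np.argmin(g[mid::-1]);print(f,n,round(t[lo]*1e3,1),round(t[hi]*1e3,1))
prof('pl1',.032);prof('pl2',.04)
im,_=viewer.read_camera('top');a=im[238:292,333:373]
im,_=viewer.read_camera('scene');b=im[215:275,265:305]
f=lambda x:cv2.resize(x,(400,560),interpolation=cv2.INTER_CUBIC)
save('idx',np.hstack([f(a),f(b)]))
E
```

```text
pl1 x -35.0 35.5
pl1 y -22.5 23.0
pl2 x -35.5 37.5
pl2 y -22.5 23.5
```

View pics/idx.png

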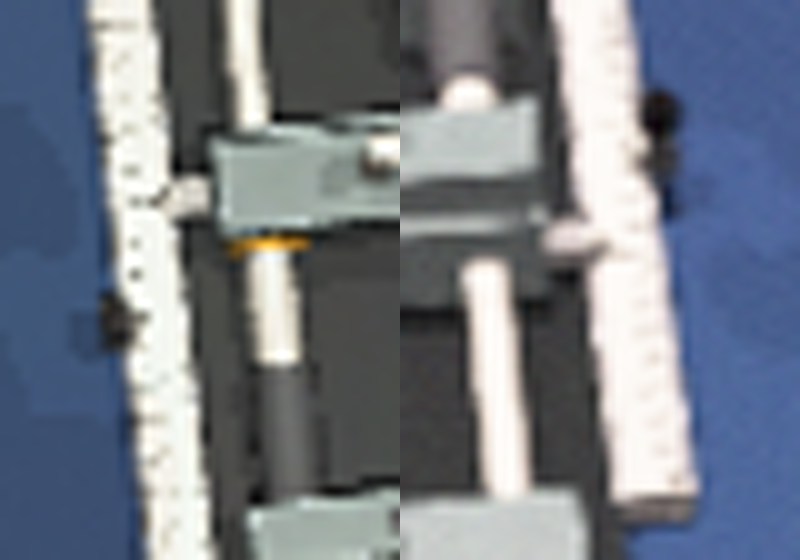

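Pictures: left (top view) pointer tip at crop (152,202), index dark at (118,320) with its steel point to (138,320); right (scene) pointer tip (607,243), index point (638,152). The upper plate sits about 2 mm too far along +x, so I'll re-grip it and shift it. First the pull distance.

```bash
python3 - <<'E'
from h import *
th=np.radians(7.1);ex=np.array([np.cos(th),np.sin(th)]);ey=np.array([-ex[1],ex[0]])
for c,o,s,pp,ii in(('top',(333,238),(10,560/54),(152,202),(138,320)),('scene',(265,215),(10,560/60),(207,243),(238,152))):
    f=lambda p:rayz(c,[(o[0]+(p[0]+.5)/s[0]-.5,o[1]+(p[1]+.5)/s[1]-.5)],.017)[0]
    p,i=f(pp),f(ii);print(c,p,i,'along',(i-p)@ex,'across',(i-p)@ey)
H=np.array([.573,-.1885]);
print('handle',H-.065*ex)
E
```

```text
top [ 0.49396317 -0.09673754] [ 0.46123808 -0.09308292] along -0.0320224410995887 across 0.007671466280370621
scene [ 0.49594678 -0.10073909] [ 0.46201269 -0.09464797] along -0.03292101543962577 across 0.01023872357064241
handle [ 0.50849842 -0.1965341 ]
```

arm_command:
  targets:
    - [[0.01,-0.035,0,-4],[0.015,-0.075,0,-8],[0.02,-0.115,0,-12],[0.025,-0.155,0,-18],[0.03,-0.195,0,-25],[0.03,-0.22,0,-30],[0.03,-0.22,-0.03,-30],[0.03,-0.22,-0.07,-30],[0.03,-0.22,-0.11,-30],[0.03,-0.22,-0.14,-30]]

```text
time: 18.42
ee_pos: [0.5723, -0.1897, 0.0617]
tcp_rot: [-3.134, -0.19, 0.004]
wrist_force: [-1.0, -0.4, -1.4]
gripper_width: 0.0856
finger_force: 0.0
```

arm_command:
  targets:
    - [[0,0,-0.01,0],[0,0,-0.02,0],[0,0,-0.02,0],[0,0,-0.02,0]]

```text
time: 18.75
ee_pos: [0.5753, -0.1901, 0.0463]
tcp_rot: [3.134, 0.193, 0.004]
wrist_force: [0.5, 0.5, 0.3]
gripper_width: 0.0852
finger_force: 0.0
```

arm_command:
  targets:
    - [[0,0,-0.007,0],[0,0,-0.013,0],[0,0,-0.013,0],[0,0,-0.013,0],[0,0,-0.013,0]]

```text
time: 19.17
ee_pos: [0.5742, -0.1894, 0.0322]
tcp_rot: [3.135, 0.193, 0.001]
wrist_force: [0.4, 0.3, -0.5]
gripper_width: 0.0854
finger_force: 0.0
```

arm_command:
  targets:
    - [[0,0,0,0],[0,0,0,0],[0,0,0,0],[0,0,0,0],[0,0,0,0],[0,0,0,0],[0,0,0,0]]
  fingers: 0
  grip_force: 30

```text
time: 19.75
ee_pos: [0.5743, -0.1896, 0.0322]
tcp_rot: [3.135, 0.193, 0.001]
wrist_force: [0.6, 0.1, 2.7]
gripper_width: 0.044
finger_force: 31.2
```

arm_command:
  targets:
    - [[0,0,0.004,0],[0,0,0.004,0],[-0.002,-0.0002,0.004,0],[-0.002,-0.0002,0.004,0],[-0.002,-0.0002,0.004,0],[-0.002,-0.0002,0.002,0],[-0.002,-0.0002,0.0005,0],[-0.002,-0.0002,-0.0005,0],[-0.002,-0.0002,-0.0005,0],[-0.002,-0.0002,-0.0005,0]]

```text
time: 20.58
ee_pos: [0.5719, -0.1896, 0.0322]
tcp_rot: [-3.136, -0.193, 0.001]
wrist_force: [-2.1, 1.5, 6.0]
gripper_width: 0.0441
finger_force: 31.6
```

arm_command:
  targets:
    - [[0,0,0,0],[0,0,0,0],[0,0,0,0],[0,0,0,0],[0,0,0.02,0],[0,0,0.05,0],[0,0,0.09,0],[0,0,0.13,0],[0,0,0.16,0],[0,0,0.17,0]]
  fingers: 1

```text
time: 21.42
ee_pos: [0.5752, -0.1911, 0.208]
tcp_rot: [3.13, 0.193, 0.015]
wrist_force: [1.8, -0.0, 0.8]
gripper_width: 0.0851
finger_force: 0.0
```

arm_command:
  targets:
    - [[-0.01,0.035,0,4],[-0.015,0.075,0,8],[-0.02,0.115,0,12],[-0.025,0.155,0,18],[-0.03,0.195,0,25],[-0.03,0.22,0,30],[-0.03,0.22,0,30]]

```text
time: 22.0
ee_pos: [0.5404, 0.0353, 0.2]
tcp_rot: [-2.972, -1.009, 0.002]
wrist_force: [-0.3, 0.0, -0.5]
gripper_width: 0.0856
finger_force: 0.0
```

```bash
python3 placed.py .04 pl3; python3 - <<'E'
from h import *
th=np.radians(7.1);ex=np.array([np.cos(th),np.sin(th)]);ey=np.array([-ex[1],ex[0]])
S=np.array([.571,-.1879])
for f,z in (('pl1',.032),('pl2',.04),('pl3',.04)):
    im=cv2.imread('pics/%s.png'%f,0).astype(np.float32)
    for ax,o,n in((ex,ey,'x'),(ey,ex,'y')):
        t=np.arange(-.06,.0601,.0005);acc=0
        for k in np.linspace(-.014,.014,9):
            p=S+t[:,None]*ax+k*o;uv=proj('top',np.c_[p,np.full(len(p),z)])
            q=(uv-[330,185]+.5)*[3.9,400/120]-.5+[390,0]
            acc=acc+cv2.remap(im,np.float32(q[:,:1]),np.float32(q[:,1:]),cv2.INTER_LINEAR)[:,0]/9
        r=[]
        for T in (110,150,190):
            g=(acc>T);mid=len(t)//2
            hi=mid+np.argmin(g[mid:]);lo=mid-np.argmin(g[mid::-1]);r+=[round(t[lo]*1e3,1),round(t[hi]*1e3,1)]
        print(f,n,r)
E
```

```text
{'time': 22.0, 'ee_pos': array([0.54043323, 0.03528624, 0.19998867]), 'tcp_rot': array([-2.97177357e+00, -1.00916216e+00,  2.15753870e-03])}
scene 469 (array([ 0.5731, -0.1902]), array([72.5, 46.2]), np.float64(8.0)) (array([ 0.5725, -0.1902]), 72.5, 45.9, 8.1)
plate z 0.03988424078127961
jaw 594 (array([ 0.5066, -0.1992]), 166.4, 33.3, -81.8)
jaw 919 (array([ 0.6436, -0.1825]), 168.2, 36.5, -82.9)
top 370 (array([ 0.5711, -0.1876]), array([68.8, 44.4]), np.float64(7.7)) (array([ 0.5713, -0.1876]), 68.8, 43.9, 7.2)
plate z nan
jaw 508 (array([ 0.6401, -0.1797]), 169.7, 31.6, -82.6)
jaw 320 (array([ 0.5042, -0.197 ]), 169.2, 25.6, -82.9)
pl1 x [np.float64(-35.5), np.float64(36.0), np.float64(-34.5), np.float64(35.5), np.float64(-34.0), np.float64(34.5)]
pl1 y [np.float64(-23.0), np.float64(23.5), np.float64(-22.5), np.float64(23.0), np.float64(-21.5), np.float64(22.0)]
pl2 x [np.float64(-36.0), np.float64(38.0), np.float64(-34.0), np.float64(37.5), np.float64(-32.0), np.float64(36.5)]
pl2 y [np.float64(-23.0), np.float64(23.5), np.float64(-22.5), np.float64(23.0), np.float64(-21.5), np.float64(22.0)]
pl3 x [np.float64(-35.5), np.float64(36.0), np.float64(-34.5), np.float64(35.0), np.float64(-34.0), np.float64(34.5)]
pl3 y [np.float64(-23.0), np.float64(24.0), np.float64(-22.0), np.float64(23.0), np.float64(-21.0), np.float64(22.0)]
```

View pics/pl3.png

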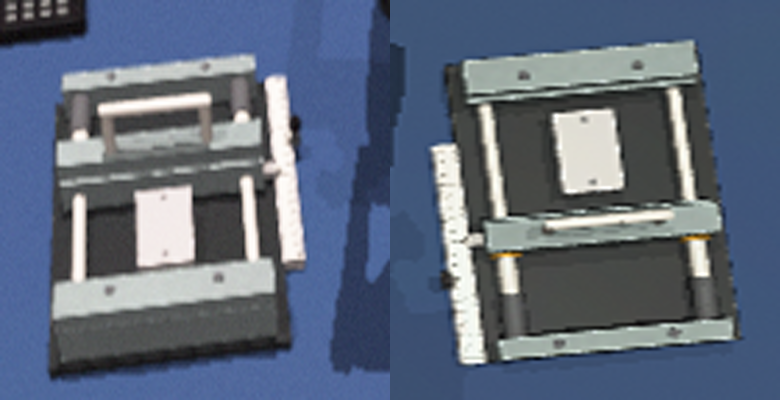

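Top edges now match those of the lower plate (±0.5 mm) and the picture shows one rectangle at right crop (588,150). Now to the bar handle.

arm_command:
  targets:
    - [[-0.003,-0.025,0,6],[-0.006,-0.05,0,12],[-0.01,-0.075,0,18],[-0.013,-0.1,0,24],[-0.016,-0.125,0,30],[-0.02,-0.15,0,36],[-0.023,-0.175,0,42],[-0.026,-0.2,0,48],[-0.03,-0.225,0,54],[-0.031,-0.233,0,59.6]]
  fingers: 0.6

```text
time: 22.93
ee_pos: [0.5096, -0.2077, 0.2007]
tcp_rot: [2.09, 2.345, -0.003]
wrist_force: [0.3, 0.2, -0.1]
gripper_width: 0.0511
finger_force: 0.0
```

arm_command:
  targets:
    - [[0,0,-0.02,0],[0,0,-0.04,0],[0,0,-0.06,0],[0,0,-0.07,0],[0,0,-0.07,0],[0,0,-0.07,0]]

```text
time: 23.43
ee_pos: [0.5103, -0.2033, 0.1307]
tcp_rot: [-2.09, -2.344, 0.001]
wrist_force: [-0.3, 0.9, 0.1]
gripper_width: 0.0514
finger_force: 0.0
```

arm_command:
  targets:
    - [[-0.001,0.005,-0.015,0.5],[-0.001,0.005,-0.03,0.5],[-0.001,0.005,-0.045,0.5],[-0.001,0.005,-0.055,0.5],[-0.001,0.005,-0.059,0.5],[-0.001,0.005,-0.059,0.5],[-0.001,0.005,-0.059,0.5]]

```text
time: 24.02
ee_pos: [0.5107, -0.1981, 0.0731]
tcp_rot: [2.078, 2.355, 0.0]
wrist_force: [0.1, 0.3, 0.0]
gripper_width: 0.0513
finger_force: 0.0
```

arm_command:
  targets:
    - [[0,0,0,0],[0,0,0,0],[0,0,0,0],[0,0,0,0],[0,0,0,0],[0,0,0,0],[0,0,0,0],[0,0,0,0]]
  fingers: 0
  grip_force: 60

```text
time: 24.68
ee_pos: [0.5086, -0.1981, 0.0731]
tcp_rot: [-2.077, -2.355, 0.004]
wrist_force: [-5.5, -0.8, 6.0]
gripper_width: 0.008
finger_force: 58.5
```

arm_command:
  targets:
    - [[-0.004,-0.0005,0,0],[-0.009,-0.0011,0,0],[-0.014,-0.0017,0,0],[-0.019,-0.0024,0,0],[-0.024,-0.003,0,0],[-0.029,-0.0036,0,0],[-0.033,-0.0041,0,0],[-0.034,-0.0042,0,0],[-0.034,-0.0042,0,0],[-0.034,-0.0042,0,0]]

```text
time: 25.52
ee_pos: [0.4794, -0.2018, 0.0732]
tcp_rot: [2.075, 2.35, 0.008]
wrist_force: [9.5, 2.2, -4.3]
gripper_width: 0.0078
finger_force: 58.4
```

```bash
python3 - <<'E'
from h import *
s=ctrl.sense();print({k:s[k] for k in('time','ee_pos','wrist_force','gripper_width')})
for c in('scene','top'):
    im,_=viewer.read_camera(c)
    for q in('jaw_pointer','index_tip','jaw_handle'):
        for r in mark_of(c,q)[:2]: print(c,q,np.round(r['centre'],4),round(r['confidence'],2))
    b=(333,238,373,292) if c=='top' else (265,215,305,275)
    x=cv2.resize(im[b[1]:b[3],b[0]:b[2]],(400,560),interpolation=cv2.INTER_CUBIC)
    y=np.hstack([y,x]) if c=='top' else x
save('idx2',y)
E
```

```text
{'time': 25.5167, 'ee_pos': array([ 0.47941451, -0.20181406,  0.07320016]), 'wrist_force': array([ 9.47550285,  2.24626577, -4.33263272]), 'gripper_width': 0.007753997126505801}
scene jaw_pointer [ 0.468  -0.1012  0.0151] 0.97
scene index_tip [ 0.4584 -0.0991  0.0181] 0.51
scene jaw_handle [ 0.4837 -0.2028  0.0928] 0.91
scene jaw_handle [0.2685 0.2696 0.0038] 0.23
top jaw_pointer [ 0.4622 -0.1007  0.019 ] 0.73
top jaw_handle [ 0.4777 -0.2002  0.0919] 0.71
```

View pics/idx2.png

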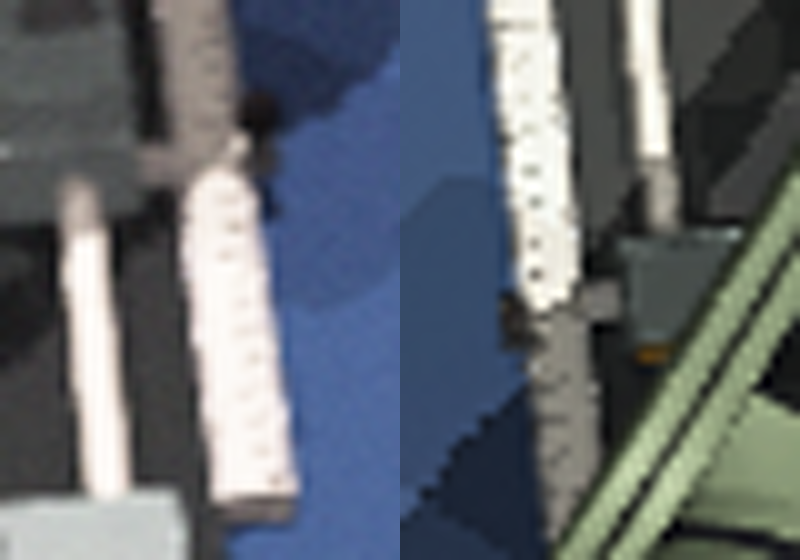

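```bash
python3 - <<'E'
from h import *
th=np.radians(7.1);ex=np.array([np.cos(th),np.sin(th)]);ey=np.array([-ex[1],ex[0]])
def f(c,p,z=.017):
    o,s=((333,238),(10,560/54)) if c=='top' else ((265,215),(10,560/60))
    q=rayz(c,[(o[0]+(p[0]+.5)/s[0]-.5,o[1]+(p[1]+.5)/s[1]-.5)],z)[0];return np.round([q@ex*1e3,q@ey*1e3],1)
print('scene ptr',f('scene',(165,165)),f('scene',(200,162)),'idx',f('scene',(238,150)))
print('top ptr',f('top',(200,300)),f('top',(168,306)),'idx',f('top',(140,318)),'blk',f('top',(115,320)))
# earlier picture
print('old scene ptr',f('scene',(165,238)),f('scene',(207,243)),'idx',f('scene',(238,152)))
print('old top ptr',f('top',(185,195)),f('top',(152,202)),'idx',f('top',(138,320)),'blk',f('top',(115,320)))
# fine: index & pointer signal from fresh frames, rectified to holder plane z=.017, 0.25 mm grid
for c in('scene','top'):
    im,_=viewer.read_camera(c)
    X=np.arange(.40,.50,.00025);Y=np.arange(-.175,-.135,.00025) 
    gx,gy=np.meshgrid(X,Y);w=gx[...,None]*ex+gy[...,None]*ey
    uv=proj(c,np.dstack([w,np.full(gx.shape,.017)])).astype(np.float32)
    r=cv2.remap(im,uv[...,0],uv[...,1],cv2.INTER_CUBIC);cv2.imwrite(f'pics/r_{c}.png',r[...,::-1])
    g=r.astype(int).sum(2)
    for y in np.arange(-.172,-.136,.003):
        i=int(round((y+.175)/.00025));j=np.arange(80,260,8)
        print(c,round(y*1e3),' '.join(str(v//3) for v in g[i,j]))
E
```

```text
scene ptr [ 449.3 -169. ] [ 449.3 -160.5] idx [ 446. -151.]
top ptr [ 449.8 -167.6] [ 449.1 -158.3] idx [ 446.7 -150. ] blk [ 446.9 -142.8]
old scene ptr [ 476.5 -171.1] [ 479.7 -161.3] idx [ 446.8 -151. ]
old top ptr [ 479.2 -166.7] [ 478.2 -157.1] idx [ 446.2 -149.4] blk [ 446.9 -142.8]
scene -172 30 30 28 25 25 26 24 22 18 31 59 91 109 118 115 114 108 102 83 60 37 25 21
scene -169 35 36 37 38 37 36 35 37 37 46 62 87 109 121 118 117 112 103 86 70 49 34 28
scene -166 103 103 98 93 87 88 88 91 91 92 99 110 118 123 126 122 115 108 102 94 92 101 118
scene -163 138 136 133 131 132 134 135 136 137 139 139 137 134 131 126 121 119 128 148 174 200 214 224
scene -160 141 143 147 147 144 140 134 130 133 142 147 145 143 140 133 136 151 184 215 238 241 243 241
scene -157 147 146 144 144 145 138 130 122 122 133 142 140 137 136 137 149 186 223 238 243 237 230 225
scene -154 139 132 127 129 138 139 132 130 133 133 132 130 138 152 163 165 176 192 221 243 239 226 219
scene -151 116 109 101 98 102 100 88 85 89 110 141 179 196 175 141 117 109 121 152 181 194 207 217
scene -148 73 73 64 52 43 35 28 22 
[... 642 characters left out ...]
123 122 122 122 121 129 122 96 89 87 99 118 177 239 232 228 227
top -157 131 131 130 129 125 122 131 133 131 130 129 131 130 126 99 120 226 249 238 238 235 232 231
top -154 122 135 131 130 115 111 128 133 133 136 135 132 130 121 110 146 224 247 234 224 225 232 230
top -151 112 137 135 107 103 131 125 128 134 106 101 127 161 101 116 236 248 244 232 153 166 241 242
top -148 96 121 121 95 86 113 141 149 117 83 58 60 103 98 101 152 190 217 225 184 203 246 239
top -145 52 65 72 64 57 81 102 97 81 61 44 41 49 52 47 39 66 113 139 163 164 152 121
top -142 36 37 35 37 53 74 75 64 68 62 46 31 38 44 37 33 32 34 67 87 82 77 69
top -139 38 34 37 56 75 79 77 76 79 67 49 49 49 45 46 59 64 53 68 76 75 76 77
```

```bash
cat > fine.py <<'E'
from h import *
th=np.radians(7.1);ex=np.array([np.cos(th),np.sin(th)]);ey=np.array([-ex[1],ex[0]])
s=ctrl.sense();print(s['time'],s['ee_pos'],s['wrist_force'])
for c in('scene','top'):
    im=np.mean([viewer.read_camera(c)[0].astype(np.float32) for _ in range(4)],0).mean(2)
    X=np.arange(.425,.4701,.0005)
    for y in np.arange(-.172,-.1385,.0015):
        w=X[:,None]*ex+y*ey
        uv=proj(c,np.c_[w,np.full(len(X),.017)]).astype(np.float32)
        g=cv2.remap(im,uv[:,:1],uv[:,1:],cv2.INTER_LINEAR)[:,0].round().astype(int)
        print(c,round(y*1e3,1),*g[16:72:2])
print(' '*9,*range(433,461))
E
python3 fine.py
```

```text
26.0167 [ 0.47954226 -0.20182657  0.07320661] [ 8.58820756  2.54142504 -3.85138975]
scene -172.0 28 28 29 29 30 38 51 63 76 88 99 111 116 116 115 114 113 112 111 109 104 99 94 84 72 60 50 43
scene -170.5 29 28 30 32 33 40 53 65 77 89 100 112 120 119 118 117 116 114 112 110 104 99 94 85 74 62 52 45
scene -169.0 41 41 43 45 47 51 60 70 79 89 100 110 120 119 119 119 118 116 113 111 106 101 96 89 80 71 62 56
scene -167.5 60 61 63 65 67 70 77 84 89 97 105 113 120 122 122 123 123 120 117 114 110 105 101 96 90 84 78 72
scene -166.0 90 91 92 94 95 96 99 102 105 109 113 118 123 125 125 126 125 123 120 117 115 112 111 109 106 104 101 102
scene -164.5 115 116 116 117 118 118 119 121 122 123 126 127 129 129 128 127 126 124 122 120 119 121 123 125 128 131 135 141
scene -163.0 136 135 135 135 135 135 135 135 135 135 135 134 134 133 131 128 126 125 126 127 129 137 145 155 165 176 188 201
scene -161.5 135 134 133 135 137 140 141 141 142 142 141 139 138 136 133 130 127 129 133 138 144 156 169 184 196 206 217 225
scene -160.0 134 132 130 132 136 140 144 144 144 144 143 142 141 140 139 137 136 138 148 
[... 3487 characters left out ...]
32 115 100 87 75 61 57 52 49 62 73 81 75 70 73 85 92 106 127 148 163 177 191 196 195 196 200
top -145.0 99 96 88 81 72 62 53 48 45 41 46 51 57 55 53 53 56 60 65 83 99 115 126 140 148 151 152 153
top -143.5 74 72 71 71 67 60 53 47 42 36 40 46 51 50 47 44 43 41 40 48 53 62 78 94 107 111 116 115
top -142.0 72 69 69 69 67 61 54 47 40 33 35 41 46 45 42 40 39 40 41 44 45 46 61 76 88 88 88 87
top -140.5 72 70 71 72 71 63 55 49 45 41 41 42 43 42 40 38 41 45 51 48 42 36 49 64 75 75 75 74
top -139.0 77 76 76 76 77 67 57 49 50 50 49 49 49 48 48 49 52 57 62 62 59 56 62 70 77 77 76 76
          433 434 435 436 437 438 439 440 441 442 443 444 445 446 447 448 449 450 451 452 453 454 455 456 457 458 459 460
```

arm_command:
  targets:
    - [[-0.002,-0.0003,0,0],[-0.0037,-0.0005,0,0],[-0.0037,-0.0005,0,0],[-0.0037,-0.0005,0,0],[-0.0037,-0.0005,0,0]]

```text
time: 26.83
ee_pos: [0.476, -0.2023, 0.0732]
tcp_rot: [2.075, 2.349, 0.008]
wrist_force: [9.7, 2.2, -4.2]
gripper_width: 0.0074
finger_force: 58.6
```

```bash
python3 fine.py
```

```text
26.8333 [ 0.47603164 -0.20226211  0.07322408] [ 9.6816874   2.19720061 -4.17775896]
scene -172.0 29 34 45 56 68 80 92 104 114 114 114 113 112 111 110 108 104 100 95 88 77 65 54 46 40 33 29 29
scene -170.5 31 34 47 61 74 85 96 107 118 118 117 117 116 114 113 111 107 102 96 90 78 67 55 47 41 34 29 29
scene -169.0 46 48 58 70 81 91 99 108 117 119 118 118 117 115 113 111 108 103 97 92 82 73 64 57 53 49 45 45
scene -167.5 65 68 75 83 91 99 105 111 117 120 120 121 122 119 117 114 110 105 100 95 90 86 82 79 77 76 74 73
scene -166.0 94 95 98 103 106 109 113 116 118 121 122 124 125 123 121 118 115 112 109 106 104 103 102 101 106 111 118 125
scene -164.5 117 118 119 120 122 123 124 125 126 127 127 127 127 126 125 123 122 121 120 120 120 121 123 125 134 146 159 171
scene -163.0 136 136 136 135 135 135 135 134 134 133 132 131 130 129 129 129 130 130 130 131 132 139 146 155 167 183 199 216
scene -161.5 136 135 134 136 138 140 141 141 140 139 137 136 134 133 134 137 140 144 147 152 158 167 177 187 198 209 221 231
scene -160.0 134 133 131 133 137 141 145 144 143 142 141 140 139 138 145 153 161 171 
[... 3515 characters left out ...]
5 99 102 109 115 102 90 76 77 78 79 73 69 72 84 92 106 127 148 163 177 192 196 195 197 200
top -145.0 109 108 95 82 80 82 84 70 55 39 43 49 55 54 53 52 56 60 65 82 99 115 126 140 148 151 152 153
top -143.5 84 89 81 73 69 68 66 58 47 36 38 44 50 49 47 45 43 41 40 48 53 61 78 94 106 111 116 115
top -142.0 77 80 75 71 66 60 54 47 38 33 34 40 45 45 43 40 40 40 41 44 45 46 61 76 88 88 88 87
top -140.5 75 76 74 73 70 63 54 48 44 41 40 42 42 42 40 38 41 46 52 48 41 36 49 64 75 75 74 74
top -139.0 77 78 77 76 76 66 57 49 50 50 49 49 48 48 48 49 52 57 62 62 59 56 62 70 77 77 76 76
          433 434 435 436 437 438 439 440 441 442 443 444 445 446 447 448 449 450 451 452 453 454 455 456 457 458 459 460
```

The pointer reads 446.0 mm (top) and 445.0 mm (scene) along the holder. The index reads about 446.5 and 444 mm, so they are opposite each other within about a millimetre and the jaw is held steadily. Handing in.

```bash
python3 -c "
from h import *
print(ctrl.close_job())"
```

```text
the job is handed in; nothing more can be done
None
```

The two aluminium plates are stacked flat and square on the support block, flush to about 0.5 mm in the top camera. The arm is holding the spring jaw pulled out about 33 mm, with its pointer opposite the index to within roughly 1 mm by the cameras, and the job is handed in.

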